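# Pivot pin in, lamp arm held level over its mount

### The arm

A 6-joint arm with a two-finger parallel gripper is mounted at the origin on the work surface. World frame = base frame: x ahead of the robot, y to its left, z up, the work surface at z = 0. Lengths are in m, angles in degrees, forces in N, time in s.
With the tool pointing down it reaches from about 0.25 to 0.725 m from the base axis. Payload 9.7 kg.
Tool frame: the origin (TCP) lies midway between the tips of the shut fingers; the grasp point (between the pads) lies 19 mm behind it; z points along the fingers, y is the line along which they close (so a half turn about z gives the same grasp; the last joint's range is limited). The gripper opens to 85 mm and grips with 20 to 120 N. Pads are 22 mm wide; open, the fingers measure 114 mm over their backs; the gripper's body (76 mm by 85 mm) begins 54 mm behind the grasp point. The pads swing forward as they close: fully open they stand 13 mm farther back than shut.
Start: joints at [0, 4.979, 10.078, 95.1, 0, 90], TCP at [0.55, -0, 0.231] pointing down, gripper open.
Joint ranges: [-179.16, 179.16], [-48.56, 103.87], [-65.8, 70.77], [-126.05, 130.52], [-82.76, 87.17], [-180, 180]. Speed limits (degrees/s): [127.2, 127.2, 147.25, 180, 180, 180].

### API

Orientations are given as [roll, pitch, yaw] about the fixed x, y, z axes, in that order (R = Rz(yaw) Ry(pitch) Rx(roll)).
In Python, from workcell import * gives the robot as it stands.
- The arm moves only by the tool servo_tool, never from a script. Its argument "moves" is a list of rows, each a list of 4 numbers: the shift along the world's x, y, z in normalised numbers (1 is 0.6 m), then the turn about the world's z in normalised numbers (1 is 4 rad). A call has 1 to 20 rows; each row is the pose to reach, as a shift and turn from the pose commanded when the call began; what a row does not reach only later rows make up. A row lasts 1/12 s, in which the tool goes at most 41.7 mm and 7.16 degrees, less where a joint would pass 70% of its speed; a pose out of reach is approached as far as the arm can. Shift and turn numbers lie between -1 and 1, and a call with a number outside is refused. A call with a gripper value outside its range is refused whole. "claw" is the closure, from 0 (fully open) to 1 (shut), set as the call begins (left out, the last holds). The fingers move at their own pace and stop on an object; "force" is the grip in N (left out, the last holds). Time passes only in rows, so rows that repeat a pose let the fingers close. It gives the time, the measured TCP pose, the force, the opening and the grip force at its end, in the units of the state.
- get_obs(): the state, without advancing time (a new reading comes with each control period).
- camera(name): name is "scene" or "side" or "wrist"; returns the picture (400x640x3 uint8, red, green, blue); there is no depth.
- get_calibration(name): a dict with "fx", "fy", "cx", "cy" (pixels), "rvec" (rotation vector, rad) and "tvec" (3), from world to camera coordinates, as OpenCV has them; the wrist camera has in their place "tool_from_camera" (4x4, takes a point from camera to tool coordinates, whose origin is the TCP and whose axes are the flange's). Camera axes: x right, y down, z forward; pixel columns grow to the right and rows downward; lengths in m; the calibration is good to about 2 mm. The wrist camera is an equidistant fisheye: a pixel r from the principal point sees the ray r / f radians off the axis. A picture is of the moment at which its call begins: read the wrist's pose just before it. get_calibration takes no time and is no camera call.
- job_done(): hands the job in; it is judged then, once.
The state is a dict: "time": time; "q": joint angles; "qd": joint speeds; "joint_efforts": joint torques, N m; "ee_pos": TCP position; "tcp_rot": TCP orientation; "wrist_force": force on the tool from outside, world axes, zero at the start; "torque": the same for the moment, N m; "opening": finger opening in m; "grasp_force": force on a finger pad.
Only numpy, scipy, OpenCV 4.12 (cv2) and the standard library are available. Lean on these libraries where they do the work, as an engineer would, in place of code of your own. Each camera call takes 0.05 s, during which the arm holds its last target. There are 200 camera calls.

### The job

Stand the steel pivot pin upright and fully home in the bore of the grey lamp mount and let go of it. Then pick up the counterweighted lamp arm by its balance point (the yellow band), keep it level, and finish still holding it level and still above the mount, ready to be lowered: its eye in line over the pin with about 30 mm of clear air above the pin's top, its brass weight over the black rubber rest. Do not put the arm down or let go of it, and leave the mug, stopwatch, flashlight, dividers and protractor alone.

Things in the scene. Friction and masses are not known exactly. Their poses are not given: they have to be found in the camera images.
- mount: Grey cast lamp mount, fixed: 250 x 60 x 10 mm base plate, a 50 x 50 mm bore block at its +x end, a round black rubber rest (54 mm across) on a pedestal at its -x end; both tops 40 mm above the worktop, a web 26 mm high between. Origin: centre of underside; x runs along the plate from rest to bore, z up. May stand left or right, at various yaws.
- mount_bore (a point): Centre of the floor of the mount's bore, 95 mm from the mount's origin along its +x, 10 mm above the worktop. The bore is round, 18 mm in diameter, vertical, 30 mm deep, with a 2 mm chamfered mouth 40 mm above the worktop. Axes as the mount's.
- mount_rest (a point): Centre of the top of the black rubber rest, 95 mm from the mount's origin along its -x, 40 mm above the worktop.
- pin: Loose plain round steel pivot pin, 16 mm in diameter, 80 mm long, about 120 g, standing upright by itself on the worktop. Origin: centre of its foot (chamfered end); z runs up along the pin. Fully home in the bore its foot is at mount_bore and 50 mm of it stands out of the block.
- pin_top (a point): Centre of the pin's top face, 80 mm above its foot.
- lamp_arm: Loose counterweighted lamp arm lying flat, 241 mm long, 0.5 to 0.8 kg: aluminium bar 14 mm wide (y), 18 mm high, centred 20 mm above the underside; aluminium eye (40 mm ring, 20 mm hole, 36 mm high) at +x, brass weight (upright cylinder 52 mm across, 40 mm high) at -x, axes 190 mm apart. Origin: underside, midway between the two; x from weight to eye along the bar, z up.
- lamp_balance (a point): Balance point (centre of mass along the bar), at the middle of the bar's section, marked by a 12 mm wide yellow band: 40 mm from the arm's origin towards the weight, 29 mm clear of the weight's rim, 20 mm above the underside. Grip here across the 14 mm bar; the middle of the grip must stay within 25 mm of this point.
- lamp_eye (a point): Centre of the eye's hole at the arm's underside, 95 mm from the arm's origin along +x.
- lamp_weight (a point): Centre of the brass weight's underside, 95 mm from the arm's origin along -x.
- mug: Loose green enamel mug, 80 mm across, 85 mm high, at the rear of the worktop; leave alone. Origin: centre of its underside.
- stopwatch: Loose chrome stopwatch, 52 mm across, 13 mm thick, lying face up at the rear; leave alone. Origin: centre of its underside.
- flashlight: Loose small black flashlight, 120 mm long, 36 mm across the head, lying at the rear; leave alone. Origin: middle of its underside.
- dividers: Loose steel dividers, 145 mm long, 8 mm thick, lying at the front, nearer the robot; leave alone. Origin: about its middle, on the underside.
- protractor: Loose clear acrylic half-round protractor, 110 mm wide, 4 mm thick, lying at the front, nearer the robot; leave alone. Origin: about its middle, on the underside.
There are look-alikes about, which are no part of the job. Leave any purple look-alike of the lamp_arm alone.

How it is judged:
By the outcome, as a careful person would: the job done as asked, in the order asked, and still so for the second after the job is handed in, while the arm keeps its last pose, push and grip.
It also fails if it takes over 64 s, if anything falls off the work surface, if the arm or the gripper's body presses on something with over 40 N, if the wrist force passes 120 N, or if a joint passes its speed limit or range.

## Working session

There is one attempt and no reset: what is moved stays moved. The work goes in short steps, Python scripts to look and compute and a tool call to move; the robot and the scene stay as the last step left them, time stands still between calls to the robot, and variables do not carry over. Pictures are saved under pics/ and viewed, at most 10 in all, crops included, and the job is handed in when it is done.

Besides the shell and the picture viewer there is one more tool, called by a JSON object that holds its "name" and its "arguments". servo_tool: Moves the arm, as the interface text tells. Its arguments: {"type":"object","properties":{"moves":{"type":"array","items":{"type":"array","items":{"type":"number"}}},"claw":{"type":"number"},"force":{"type":"number"}},"required":["moves"]}

```bash
mkdir -p pics
cat > h.py <<'E'
from workcell import *
import numpy as np, cv2
from scipy.spatial.transform import Rotation as Ro
def save(n,f,crop=None,k=1):
    im=camera(n)
    if crop: im=im[crop[1]:crop[3],crop[0]:crop[2]]
    cv2.imwrite('pics/'+f,cv2.resize(im[...,::-1],None,fx=k,fy=k,interpolation=cv2.INTER_CUBIC)); return im
def onplane(n,px,z):
    c=get_calibration(n); R=cv2.Rodrigues(np.array(c['rvec'],float))[0]; t=np.array(c['tvec'],float).ravel()
    d=R.T@np.array([(px[0]-c['cx'])/c['fx'],(px[1]-c['cy'])/c['fy'],1]); o=-R.T@t
    return o+d*(z-o[2])/d[2]
def proj(n,P):
    c=get_calibration(n); K=np.array([[c['fx'],0,c['cx']],[0,c['fy'],c['cy']],[0,0,1]])
    return cv2.projectPoints(np.array(P,float).reshape(-1,1,3),np.array(c['rvec'],float),np.array(c['tvec'],float),K,None)[0].reshape(-1,2)
def wplane(px,z,obs):
    c=get_calibration('wrist'); T=np.array(c['tool_from_camera'])
    v=np.array([px[0]-c['cx'],px[1]-c['cy']])/c['fx']; th=np.hypot(*v)
    d=np.r_[np.sin(th)*v/max(th,1e-9),np.cos(th)]
    R=Ro.from_euler('xyz',obs['tcp_rot'],degrees=True).as_matrix()
    o=R@T[:3,3]+obs['ee_pos']; d=R@T[:3,:3]@d
    return o+d*(z-o[2])/d[2]
E
python3 - <<'E'
from h import *
print(get_obs()); 
for n in('scene','side','wrist'): print(get_calibration(n)); 
a=[camera(n) for n in('scene','side','wrist')]
for n,i in zip('abc',a): cv2.imwrite(f'pics/{n}.png',i[...,::-1])
E
```

```text
{'time': 0.0, 'q': array([ 1.07367847e-03,  5.01008908e+00,  1.00347193e+01,  9.51003779e+01,
       -2.55406047e-03,  9.00002525e+01]), 'qd': array([-0.02686642, -0.05599743,  0.09215434, -0.00780306,  0.02700179,
       -0.03264925]), 'joint_efforts': array([ 7.68234549e-04, -5.20392072e+01,  4.64802504e+01,  1.63646933e-02,
        2.23589603e-05, -6.77332673e-05]), 'ee_pos': array([ 5.49764808e-01, -2.40221173e-06,  2.30595155e-01]), 'tcp_rot': array([-1.79924252e+02,  2.55439210e-03,  9.00008245e+01]), 'wrist_force': array([-0.17871999, -0.58422555, -0.09340832]), 'torque': array([ 0.02929773, -0.00667069, -0.03685487]), 'grasp_force': 0.0, 'opening': 0.08530154854710816}
{'fx': 431.1105600858109, 'fy': 431.1105600858109, 'cx': 324.11701552285706, 'cy': 198.9932710949235, 'rvec': array([ 2.0168416 ,  0.74781928, -0.38238471]), 'tvec': array([-0.46142924, -0.10072355,  1.2650614 ])}
{'fx': 487.58408359710336, 'fy': 487.58408359710336, 'cx': 324.8172827744715, 'cy': 189.90116914669468, 'rvec': array([ 0.56171435, -2.78852341,  1.01472085]), 'tvec': array([0.50757841, 0.16450856, 1.12399109])}
{'fx': 309.70691628693146, 'fy': 309.70691628693146, 'cx': 321.2222942255215, 'cy': 198.25090718976244, 'tool_from_camera': array([[ 3.53278551e-04, -9.61006716e-01, -2.76524803e-01,
         7.11069616e-02],
       [ 9.99999473e-01,  7.30712069e-05,  1.02362045e-03,
         9.22213143e-05],
       [-9.63500127e-04, -2.76525019e-01,  9.61006236e-01,
        -1.41697328e-01],
       [ 0.00000000e+00,  0.00000000e+00,  0.00000000e+00,
         1.00000000e+00]])}
```

View pics/a.png

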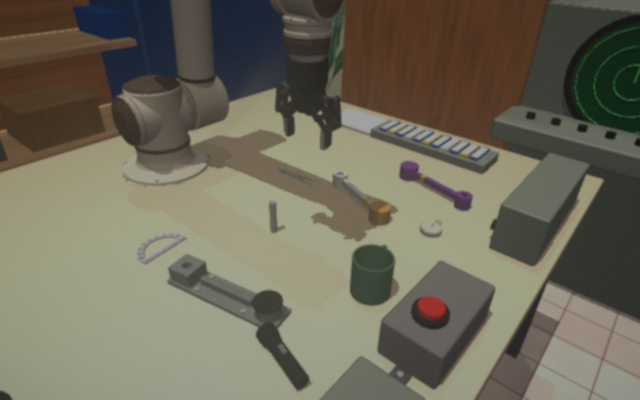

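View pics/c.png

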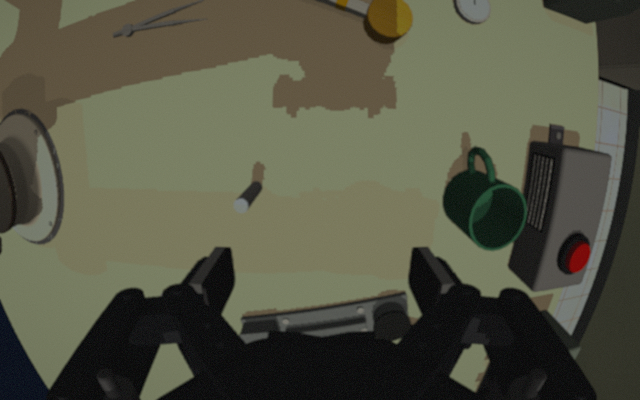

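The scene view shows the pin at (273,217), mount with its bore at (187,268) and rest at (267,300), and the lamp arm with eye (341,180) and brass weight (380,212). The purple look-alike is at (410,170)–(463,200). In the wrist view the pin top is at (241,206) and the arm's weight and yellow band are at the top edge.

View pics/b.png

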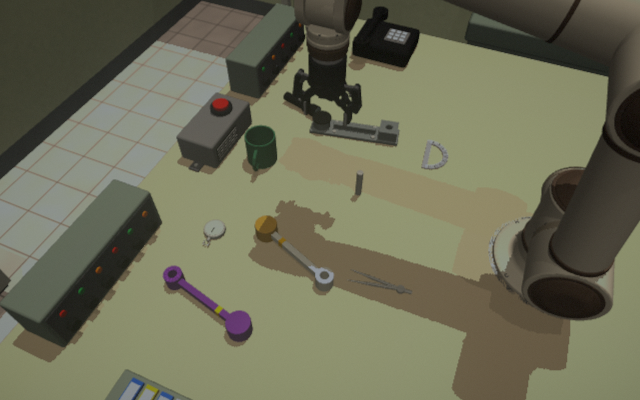

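Run:
```python
from h import *
im=cv2.imread('pics/a.png')[130:340,130:480]; cv2.imwrite('pics/a2.png',cv2.resize(im,None,fx=2.2,fy=2.2,interpolation=cv2.INTER_CUBIC))
for n,p,z in [('pintop',(273,203),.08),('pinfoot',(273,230),0),('bore',(187,265),.04),('rest',(267,300),.04),('eye',(341,176),.036),('wt',(380,207),.04)]: print(n,onplane('scene',p,z))
o=get_obs(); print(wplane((241,206),.08,o),wplane((390,18),.04,o),wplane((391,320),.04,o))
```

```text
pintop [ 0.47244148 -0.02505656  0.08      ]
pinfoot [ 0.46396434 -0.02092973  0.        ]
bore [ 0.46353067 -0.24908497  0.04      ]
rest [ 0.64638051 -0.21196517  0.04      ]
eye [0.45959722 0.23920311 0.036     ]
wt [0.62669427 0.17559567 0.04      ]
[ 0.46887224 -0.02124476  0.08      ] [0.62430973 0.17796781 0.04      ] [ 0.64553855 -0.19763311  0.04      ]
```

View pics/a2.png

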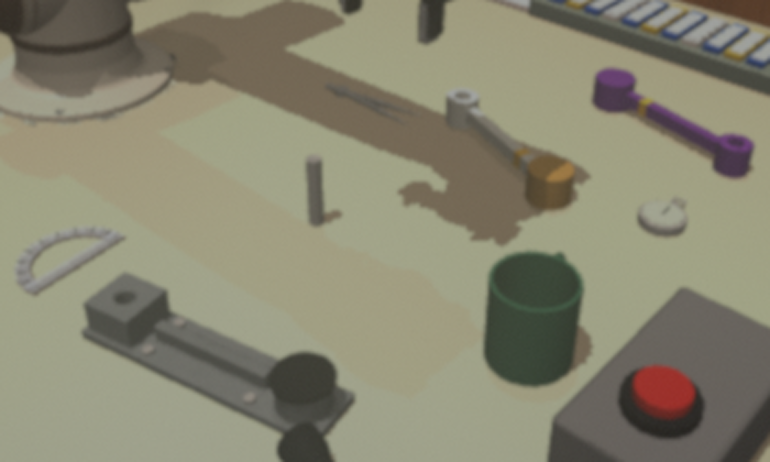

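The look-alikes are the aluminium arm with a brass weight (scene 341,180–380,212) and the purple arm (410,170–463,200). The first fits the description, and the enlarged crop confirms it with grey bar, brass weight and yellow band at crop (522,155). Next I look at the mount from above.

Careful with the scale: shifts go in shares of 0.6 m and turns go in shares of 4 rad. That gives: -32 cm is -0.5333, -4 cm is -0.0667.

{"name": "servo_tool", "arguments": {"moves": [[-0.0667, -0.5333, 0, 0], [-0.0667, -0.5333, 0, 0], [-0.0667, -0.5333, 0, 0], [-0.0667, -0.5333, 0, 0], [-0.0667, -0.5333, 0, 0], [-0.0667, -0.5333, 0, 0], [-0.0667, -0.5333, 0, 0], [-0.0667, -0.5333, 0, 0], [-0.0667, -0.5333, 0, 0], [-0.0667, -0.5333, 0, 0], [-0.0667, -0.5333, 0, 0], [-0.0667, -0.5333, 0, 0], [-0.0667, -0.5333, 0, 0], [-0.0667, -0.5333, 0, 0]]}}

```text
time: 1.32
ee_pos: [0.5104, -0.319, 0.2315]
tcp_rot: [180.0, 0.0, 90.1]
wrist_force: [-0.1, 0.7, 1.1]
opening: 0.0851
grasp_force: 0.0
```

Run:
```python
from h import *
import json
o=get_obs(); print(o['time'],o['ee_pos'],o['tcp_rot'],o['qd'].max())
im=save('wrist','d.png')
print(get_obs()['q'])
np.savez('d.npz',p=o['ee_pos'],r=o['tcp_rot'])
```

```text
1.3167 [ 0.51035266 -0.31897659  0.23154695] [1.79982378e+02 7.62161577e-03 9.00877731e+01] 0.12355729322483672
[-3.20190417e+01  1.23131220e+01  1.83460997e+01  9.60124256e+01
  1.83315950e-03  5.79014966e+01]
```

View pics/d.png

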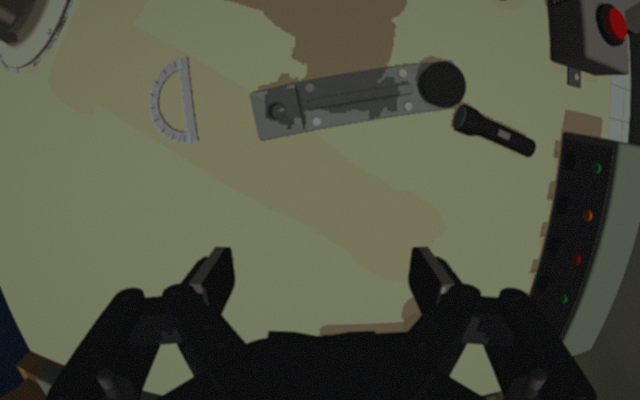

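The wrist view shows the bore at about (277,110) and the rest at about (441,84), with the flashlight clear of the mount. I'll refine those numerically and check them against the scene and side views.

```bash
cat > k.py <<'E'
from h import *
def blob(im,c,r,thr=None):
    g=cv2.cvtColor(im,cv2.COLOR_BGR2GRAY).astype(float); x,y=c
    s=g[y-r:y+r+1,x-r:x+r+1]
    if thr is None: thr=(s.min()+np.median(s))/2
    m=(s<thr).astype(np.uint8); n,l,st,ce=cv2.connectedComponentsWithStats(m)
    k=1+np.argmax(st[1:,4]); return ce[k]+[x-r,y-r],st[k],thr
E
python3 - <<'E'
from k import *
d=np.load('d.npz'); o={'ee_pos':d['p'],'tcp_rot':d['r']}
im=cv2.imread('pics/d.png')
b=blob(im,(276,110),9); r=blob(im,(441,84),28)
print(b,r)
B=wplane(b[0],.04,o);R=wplane(r[0],.04,o);v=B-R
print(B,R,np.hypot(*v[:2]),np.degrees(np.arctan2(v[1],v[0])))
a=cv2.imread('pics/a.png'); s=cv2.imread('pics/b.png')
g=cv2.cvtColor(im,cv2.COLOR_BGR2GRAY);print(g[100:122,264:290])
p=[B,R]
for n,i in(('scene',a),('side',s)):
  print(n,proj(n,p))
  x=blob(i,tuple(np.round(proj(n,B)[0]).astype(int)),6); print(x,onplane(n,x[0],.04))
E
```

```text
(array([270.74, 109.78]), array([ 1,  2,  9, 15, 50], dtype=int32), np.float64(35.5)) (array([423.01818182,  86.83636364]), array([ 7, 21,  8, 21, 55], dtype=int32), np.float64(21.5))
[ 0.45667998 -0.24533153  0.04      ] [ 0.62210519 -0.21668302  0.04      ] 0.16788756917092781 -170.1749048807966
[[73 61 59 58 56 59 59 59 57 59 60 56 56 58 59 59 59 59 57 59 60 61 57 59
  57 60]
 [71 60 58 56 58 57 56 59 55 55 54 52 54 52 54 54 57 57 59 58 57 57 57 59
  59 58]
 [71 60 52 55 58 58 55 54 51 47 48 41 44 42 45 46 49 54 58 60 60 56 57 58
  60 58]
 [76 66 55 52 55 55 52 49 42 38 40 37 35 37 43 44 45 48 52 55 58 58 61 59
  58 57]
 [78 69 57 52 51 48 46 39 37 30 29 32 36 45 46 50 46 47 48 53 56 58 57 58
  58 57]
 [78 68 57 49 47 43 38 35 31 25 31 41 47 47 48 49 46 47 46 50 52 56 59 58
  60 55]
 [80 68 55 49 43 40 32 23 30 32 40 50 49 50 52 53 55 51 50 49 51 56 58 58
  59 59]
 [80 69 55 45 39 31 29 26 32 43 49 50 53 49 54 54 60 63 66 62 52 52 54 60
  57 59]
 [81 69 54 45 35 30 26 26 33 44 50 51 51 51 52 60 74 80 81 73 58 52 55 60
  58 60]
 [78 66 53 42 34 31 21 27 40 48 49 51 53 57 60 68 80 8
[... 726 characters left out ...]
9 42 41 41 47 50 49 48 46 52 51 49 52 49
  52 53]
 [81 80 81 80 77 68 63 58 54 53 48 48 49 48 49 50 48 47 46 50 50 49 50 53
  52 53]
 [82 84 81 84 83 77 72 70 70 65 60 59 56 58 54 49 48 50 52 50 49 50 50 50
  52 49]
 [82 81 82 83 84 80 84 78 77 73 72 73 75 70 66 58 49 49 53 52 50 52 54 53
  54 49]]
scene [[186.53899951 262.50936926]
 [255.58933099 294.90583775]]
(array([185.89473684, 264.97368421]), array([ 1,  6,  9,  5, 38], dtype=int32), np.float64(88.5)) [ 0.46188832 -0.25043843  0.04      ]
side [[390.02347878 127.64664291]
 [330.66220062 118.09465972]]
(array([388.77272727, 126.59090909]), array([ 2,  3,  7,  4, 22], dtype=int32), np.float64(71.0)) [ 0.46116486 -0.24803989  0.04      ]
```

Run:
```python
from k import *
d=np.load('d.npz'); o={'ee_pos':d['p'],'tcp_rot':d['r']}
im=cv2.imread('pics/d.png'); g=cv2.cvtColor(im,cv2.COLOR_BGR2GRAY)
m=(cv2.GaussianBlur(g,(3,3),0)<32).astype(np.uint8); n,l,st,ce=cv2.connectedComponentsWithStats(m); k=l[84,441]; print(st[k],ce[k])
ys,xs=np.where(l==k); hull=cv2.convexHull(np.c_[xs,ys].astype(np.float32)); print(cv2.minEnclosingCircle(hull),cv2.fitEllipse(hull))
B=wplane((276,110),.04,o);R=wplane(ce[k],.04,o);v=B-R
print(B,R,np.hypot(*v[:2]),np.degrees(np.arctan2(v[1],v[0])))
a=cv2.imread('pics/a.png'); s=cv2.imread('pics/b.png')
t=lambda i,x,y:cv2.resize(i[y-22:y+23,x-22:x+23],(360,360),interpolation=cv2.INTER_CUBIC)
cv2.imwrite('pics/e.png',cv2.resize(np.hstack([t(a,187,265),t(s,389,127),t(im,276,110)]),(795,265)))
for n in('scene','side'): print(n,proj(n,[B,R]))
```

```text
[ 419   63   45   44 1541] [441.49188838  84.29980532]
((441.0718994140625, 85.13897705078125), 23.197790145874023) ((441.4883117675781, 84.39540100097656), (42.90327072143555, 45.64586639404297), 119.0703125)
[ 0.46238829 -0.2457259   0.04      ] [ 0.64422232 -0.21188549  0.04      ] 0.18495618131354413 -169.45752105067288
scene [[188.12431646 263.88771258]
 [266.18031382 299.38728821]]
side [[388.0956248  126.99708132]
 [322.7377499  117.05290978]]
```

View pics/e.png

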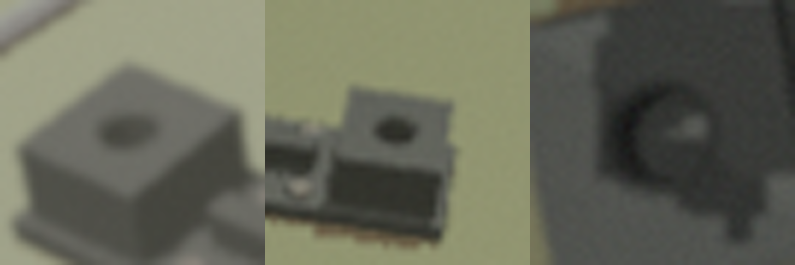

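The montage shows the bore mouth at scene (186.2,264.7), side (388.7,126.4) and wrist (276.4,110.5), all within a few millimetres of each other. I'll confirm that with the pin held beside it. Now I fetch the pin.

In the tool's units: 29.7 cm is 0.495, -4.1 cm is -0.0683.

{"name": "servo_tool", "arguments": {"moves": [[-0.0683, 0.495, 0, 0], [-0.0683, 0.495, 0, 0], [-0.0683, 0.495, 0, 0], [-0.0683, 0.495, 0, 0], [-0.0683, 0.495, 0, 0], [-0.0683, 0.495, 0, 0], [-0.0683, 0.495, 0, 0], [-0.0683, 0.495, 0, 0], [-0.0683, 0.495, 0, 0], [-0.0683, 0.495, 0, 0], [-0.0683, 0.495, -0.1667, 0], [-0.0683, 0.495, -0.1667, 0], [-0.0683, 0.495, -0.1667, 0], [-0.0683, 0.495, -0.1667, 0], [-0.0683, 0.495, -0.1667, 0]]}}

```text
time: 2.62
ee_pos: [0.4687, -0.0241, 0.1311]
tcp_rot: [-179.9, 0.0, 89.9]
wrist_force: [0.1, -1.0, 1.0]
opening: 0.0853
grasp_force: 0.0
```

Run:
```python
from h import *
o=get_obs(); print(o['ee_pos'],o['tcp_rot'])
print(onplane('side',(359.5,174),.08),onplane('side',(358,194),0))
for n,p in(('scene',(186.2,264.7)),('side',(388.7,126.4))):print(n,onplane(n,p,.04))
i=[camera(n) for n in('wrist','scene','side')]
np.savez('f.npz',i=i,p=o['ee_pos'],r=o['tcp_rot'])
s=[cv2.resize(i[0][60:300,200:440],(400,400)),cv2.resize(i[1][170:250,230:310],(400,400),interpolation=2)]
cv2.imwrite('pics/f.png',np.hstack(s)[...,::-1])
```

```text
[ 0.46872448 -0.024131    0.13114163] [-1.79916532e+02  6.00152523e-03  8.99080271e+01]
[ 0.46617079 -0.01596058  0.08      ] [ 0.46573595 -0.01930163  0.        ]
scene [ 0.46164746 -0.24957891  0.04      ]
side [ 0.46158639 -0.24869933  0.04      ]
```

View pics/f.png

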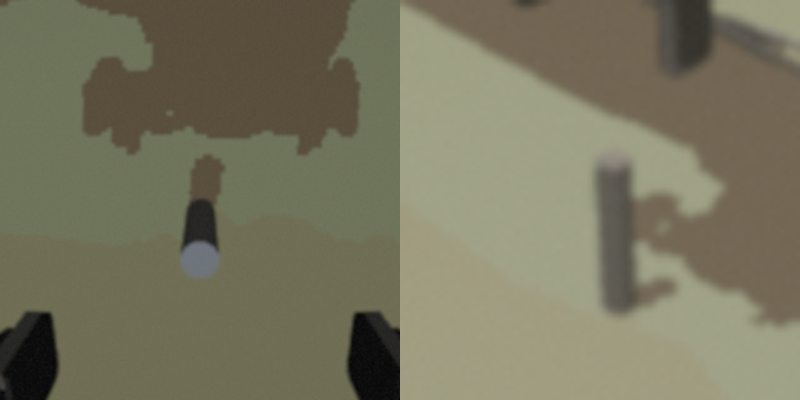

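The crop shows the pin centred between the fingers, its top at wrist (320,216), and in the scene its top at (272.5,201.7) and foot at (273.8,230.5).

Run:
```python
from h import *
d=np.load('f.npz'); o={'ee_pos':d['p'],'tcp_rot':d['r']}
print(wplane((319.7,215.7),.08,o), onplane('scene',(272.3,201.7),.08),onplane('scene',(273.7,230.8),.0))
```

```text
[ 0.46794936 -0.0204871   0.08      ] [ 0.46743423 -0.02232141  0.08      ] [ 0.46742629 -0.02205754  0.        ]
```

In the tool's units: -8.4 cm is -0.14, -4 cm is -0.0667.

{"name": "servo_tool", "arguments": {"moves": [[-0.0017, 0.0033, -0.0667, 0], [-0.0017, 0.0033, -0.14, 0], [-0.0017, 0.0033, -0.14, 0], [-0.0017, 0.0033, -0.14, 0], [-0.0017, 0.0033, -0.14, 0]]}}

```text
time: 3.18
ee_pos: [0.4692, -0.0212, 0.05]
tcp_rot: [179.9, 0.0, 90.0]
wrist_force: [-0.3, 1.6, 0.9]
opening: 0.086
grasp_force: 0.0
```

{"name": "servo_tool", "arguments": {"moves": [[0, 0, 0, 0], [0, 0, 0, 0], [0, 0, 0, 0], [0, 0, 0, 0], [0, 0, 0, 0], [0, 0, 0, 0], [0, 0, 0, 0], [0, 0, 0, 0], [0, 0, 0, 0], [0, 0, 0, 0], [0, 0, 0, 0], [0, 0, 0, 0]], "claw": 1, "force": 40}}

```text
time: 4.18
ee_pos: [0.4681, -0.021, 0.0477]
tcp_rot: [180.0, 0.0, 90.0]
wrist_force: [-1.8, 0.2, 5.1]
opening: 0.0147
grasp_force: 38.9
```

In the tool's units: -22.7 cm is -0.3783, 6 cm is 0.1.

{"name": "servo_tool", "arguments": {"moves": [[0, 0, 0.05, 0], [0, 0, 0.1, 0], [0, 0, 0.1, 0], [-0.01, -0.3783, 0.1, 0], [-0.01, -0.3783, 0.1, 0], [-0.01, -0.3783, 0.1, 0], [-0.01, -0.3783, 0.1, 0], [-0.01, -0.3783, 0.1, 0], [-0.01, -0.3783, 0.1, 0], [-0.01, -0.3783, 0.1, 0], [-0.01, -0.3783, 0.1, 0], [-0.01, -0.3783, 0.1, 0], [-0.01, -0.3783, 0.1, 0], [-0.01, -0.3783, 0.1, 0]]}}

```text
time: 5.35
ee_pos: [0.4622, -0.247, 0.1073]
tcp_rot: [180.0, -0.0, 90.1]
wrist_force: [-0.7, 0.1, 0.2]
opening: 0.0145
grasp_force: 39.3
```

Run:
```python
from h import *
o=get_obs(); print(o['ee_pos'],o['tcp_rot'],o['opening'],o['wrist_force'])
i=[camera(n) for n in('scene','side')]
np.savez('g.npz',i=i,p=o['ee_pos'],r=o['tcp_rot'])
P=o['ee_pos']+[0,0,-.0477]; print(P)
for n in('scene','side'): print(n,proj(n,[P,P*[1,1,0]+[0,0,.04]]))
s=[cv2.resize(i[0][215:275,160:220],(400,400),interpolation=2),cv2.resize(i[1][85:145,360:420],(400,400),interpolation=2)]
cv2.imwrite('pics/g.png',np.hstack(s)[...,::-1])
```

```text
[ 0.46216121 -0.24699072  0.10728457] [ 1.79999605e+02 -6.61989701e-03  9.00840630e+01] 0.014496204096486963 [-0.66666226  0.05555471  0.16236594]
[ 0.46216121 -0.24699072  0.05958457]
scene [[186.04150997 256.27171693]
 [187.49869438 264.15752889]]
side [[389.11920428 121.43598272]
 [388.31356397 126.73176955]]
```

View pics/g.png

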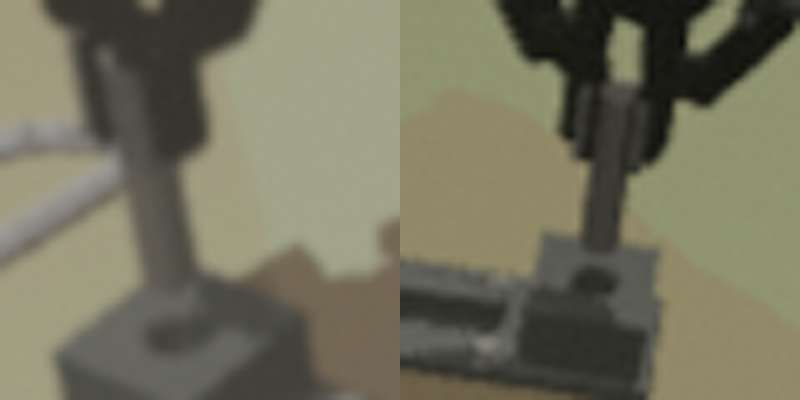

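The pin foot is at scene (185.1,256.5) and side (389.6,121.1), both over the bore to within about 1 mm. I lower it with a slight −y correction, watching the force.

In the tool's units: -2.4 cm is -0.04, -0.05 cm is -0.0008.

{"name": "servo_tool", "arguments": {"moves": [[0, -0.0008, -0.0167, 0], [0, -0.0008, -0.025, 0], [0, -0.0008, -0.03, 0], [0, -0.0008, -0.035, 0], [0, -0.0008, -0.04, 0], [0, -0.0008, -0.04, 0], [0, -0.0008, -0.04, 0]]}}

```text
time: 6.03
ee_pos: [0.4618, -0.2484, 0.0831]
tcp_rot: [-180.0, -0.0, 90.0]
wrist_force: [-1.0, 0.7, -0.2]
opening: 0.015
grasp_force: 39.3
```

In the tool's units: -2.3 cm is -0.0383, -2 cm is -0.0333.

{"name": "servo_tool", "arguments": {"moves": [[0, 0, -0.0067, 0], [0, 0, -0.0133, 0], [0, 0, -0.02, 0], [0, 0, -0.0267, 0], [0, 0, -0.0333, 0], [0, 0, -0.0383, 0], [0, 0, -0.0383, 0], [0, 0, -0.0383, 0]]}}

```text
time: 6.7
ee_pos: [0.4617, -0.2484, 0.0598]
tcp_rot: [-180.0, -0.0, 90.0]
wrist_force: [-1.5, 2.0, -3.2]
opening: 0.015
grasp_force: 39.4
```

In the tool's units: -0.25 cm is -0.0042, -0.2 cm is -0.0033.

{"name": "servo_tool", "arguments": {"moves": [[0, 0, -0.0017, 0], [0, 0, -0.0033, 0], [0, 0, -0.0042, 0], [0, 0, -0.0042, 0], [0, 0, -0.0042, 0]]}}

```text
time: 7.12
ee_pos: [0.462, -0.2484, 0.0579]
tcp_rot: [180.0, -0.0, 90.0]
wrist_force: [-1.5, 4.0, 0.1]
opening: 0.015
grasp_force: 39.4
```

{"name": "servo_tool", "arguments": {"moves": [[0, 0, 0, 0], [0, 0, 0, 0], [0, 0, 0, 0], [0, 0, 0, 0], [0, 0, 0, 0], [0, 0, 0, 0], [0, 0, 0, 0], [0, 0, 0, 0], [0, 0, 0, 0], [0, 0, 0, 0]], "claw": 0}}

```text
time: 7.95
ee_pos: [0.462, -0.2485, 0.0578]
tcp_rot: [-180.0, 0.0, 90.0]
wrist_force: [-0.3, 0.2, 0.0]
opening: 0.0855
grasp_force: 0.0
```

In the tool's units: 44.2 cm is 0.7367, 11.8 cm is 0.1967, 1.21 rad is 0.3025.

{"name": "servo_tool", "arguments": {"moves": [[0, 0, 0.0667, 0], [0, 0, 0.1333, 0], [0, 0, 0.2, 0], [0, 0, 0.3, 0], [0.1967, 0.7367, 0.3, 0.3025], [0.1967, 0.7367, 0.3, 0.3025], [0.1967, 0.7367, 0.3, 0.3025], [0.1967, 0.7367, 0.3, 0.3025], [0.1967, 0.7367, 0.3, 0.3025], [0.1967, 0.7367, 0.3, 0.3025], [0.1967, 0.7367, 0.3, 0.3025], [0.1967, 0.7367, 0.3, 0.3025], [0.1967, 0.7367, 0.3, 0.3025], [0.1967, 0.7367, 0.3, 0.3025], [0.1967, 0.7367, 0.3, 0.3025], [0.1967, 0.7367, 0.3, 0.3025], [0.1967, 0.7367, 0.3, 0.3025], [0.1967, 0.7367, 0.3, 0.3025], [0.1967, 0.7367, 0.3, 0.3025]]}}

```text
time: 9.53
ee_pos: [0.5799, 0.1925, 0.238]
tcp_rot: [-180.0, 0.0, 159.3]
wrist_force: [0.4, -0.4, -0.1]
opening: 0.0852
grasp_force: 0.0
```

Run:
```python
from h import *
o=get_obs(); print(o['ee_pos'],o['tcp_rot'],o['q'])
i=[camera(n) for n in('wrist','scene','side')]
np.savez('k.npz',i=i,p=o['ee_pos'],r=o['tcp_rot'])
Q=cv2.resize(i[1][215:275,160:220],(240,240),interpolation=2); Q2=cv2.resize(i[2][85:145,360:420],(240,240),interpolation=2)
s=np.hstack([cv2.resize(i[0][20:340,150:490],(510,480)),np.vstack([Q,Q2])])
cv2.imwrite('pics/k.png',s[...,::-1])
```

```text
[0.57988929 0.19254146 0.23798501] [-1.79990911e+02  9.02355810e-03  1.59269089e+02] [ 1.83737322e+01  1.38468041e+01  2.08846000e+01  9.70365267e+01
 -1.27447485e-02  3.91046438e+01]
```

View pics/k.png

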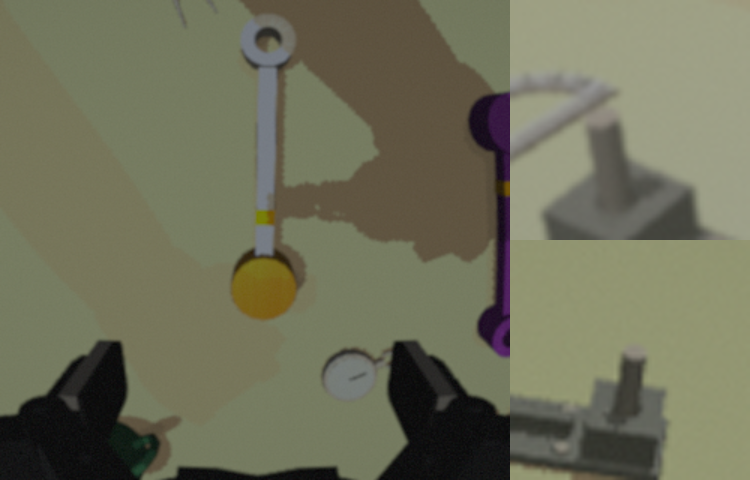

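The pin stands in the block. In the wrist view the yellow band is at about (326,165), the eye at (328,47) and the brass top at (326,211); the purple one is well to the right.

Run:
```python
from h import *
d=np.load('k.npz'); o={'ee_pos':d['p'],'tcp_rot':d['r']}
hsv=cv2.cvtColor(d['i'][0],cv2.COLOR_RGB2HSV)
m=((hsv[...,0]<28)&(hsv[...,0]>12)&(hsv[...,1]>190)&(hsv[...,2]>80)).astype(np.uint8)
n,l,st,ce=cv2.connectedComponentsWithStats(m)
for k in range(1,n):
  if st[k,4]>20: print(st[k],ce[k])
band=wplane((326.3,165),.029,o); eye=wplane((328.5,47),.038,o); w=wplane((325.7,211),.04,o)
print(band,eye,w); v=eye-w; print(np.hypot(*v[:2]),np.degrees(np.arctan2(v[1],v[0])),np.linalg.norm((band-w)[:2]))
for n in('scene','side'): print(n,proj(n,[[.462,-.249,.09]]),[proj(n,[.462,-.249,.095])])
a=cv2.imread('pics/a.png')
print(onplane('scene',(341,177),.038),onplane('side',(323.5,276),.038),onplane('side',(265,223),.04),onplane('side',(282,240.5),.029))
```

```text
[486 141  10   9  80] [490.6    145.1625]
[328 161   5   8  34] [329.88235294 164.29411765]
[ 306  192   41   40 1145] [325.93537118 212.4069869 ]
[0.57403852 0.20207731 0.029     ] [0.44996313 0.25118303 0.038     ] [0.62233607 0.18311794 0.04      ]
0.18532481497824846 158.45236959174164 0.0518855563314332
scene [[182.7336375  244.08315979]] [array([[182.33673817, 241.95402838]])]
side [[390.69026072 112.52958426]] [array([[390.90700579, 111.10900208]])]
[0.46517728 0.23190735 0.038     ] [0.44745711 0.25482713 0.038     ] [0.62620233 0.1797182  0.04      ] [0.57240093 0.20185503 0.029     ]
```

Pin top is predicted at (182.7,244.1) and (390.7,112.5) for a pin fully home, and observed at (183,243.8) and (390.8,112.5), so it is home. Next I grip the lamp arm at the band.

In the tool's units: -23 cm is -0.3833, -22.5 cm is -0.375, -0.014 rad is -0.0035.

{"name": "servo_tool", "arguments": {"moves": [[-0.01, 0.015, -0.0667, -0.0035], [-0.01, 0.015, -0.1333, -0.0035], [-0.01, 0.015, -0.2, -0.0035], [-0.01, 0.015, -0.2667, -0.0035], [-0.01, 0.015, -0.3, -0.0035], [-0.01, 0.015, -0.3333, -0.0035], [-0.01, 0.015, -0.3583, -0.0035], [-0.01, 0.015, -0.375, -0.0035], [-0.01, 0.015, -0.3833, -0.0035], [-0.01, 0.015, -0.3833, -0.0035], [-0.01, 0.015, -0.3833, -0.0035]]}}

```text
time: 10.6
ee_pos: [0.5744, 0.2024, 0.0086]
tcp_rot: [180.0, 0.0, 158.5]
wrist_force: [0.1, 0.4, 0.4]
opening: 0.0855
grasp_force: 0.0
```

{"name": "servo_tool", "arguments": {"moves": [[0, 0, 0, 0], [0, 0, 0, 0], [0, 0, 0, 0], [0, 0, 0, 0], [0, 0, 0, 0], [0, 0, 0, 0], [0, 0, 0, 0], [0, 0, 0, 0], [0, 0, 0, 0], [0, 0, 0, 0], [0, 0, 0, 0], [0, 0, 0, 0], [0, 0, 0, 0]], "claw": 1, "force": 100}}

```text
time: 11.68
ee_pos: [0.5741, 0.2025, 0.0083]
tcp_rot: [180.0, 0.0, 158.5]
wrist_force: [-1.3, -1.9, 4.7]
opening: 0.0119
grasp_force: 99.2
```

{"name": "servo_tool", "arguments": {"moves": [[0, 0, 0.005, 0], [0, 0, 0.0167, 0], [0, 0, 0.0333, 0], [0, 0, 0.0583, 0], [0, 0, 0.0833, 0], [0, 0, 0.1083, 0], [0, 0, 0.1333, 0], [0, 0, 0.1583, 0], [0, 0, 0.1833, 0], [0, 0, 0.2083, 0], [0, 0, 0.2333, 0], [0, 0, 0.25, 0], [0, 0, 0.26, 0], [0, 0, 0.2667, 0], [0, 0, 0.2667, 0], [0, 0, 0.2667, 0]]}}

```text
time: 13.02
ee_pos: [0.5738, 0.2025, 0.1672]
tcp_rot: [-180.0, -0.0, 158.5]
wrist_force: [0.0, -0.6, -6.1]
opening: 0.0118
grasp_force: 97.7
```

Run:
```python
from h import *
o=get_obs(); print(o['ee_pos'],o['tcp_rot'],o['wrist_force'],o['torque'],o['opening'],o['grasp_force'],o['q'])
i=[camera(n) for n in('wrist','scene','side')]
np.savez('l.npz',i=i,p=o['ee_pos'],r=o['tcp_rot'])
print(wplane((325.7,211),.04,o))
hsv=cv2.cvtColor(i[0],cv2.COLOR_RGB2HSV)
m=((hsv[...,0]<28)&(hsv[...,0]>12)&(hsv[...,1]>190)&(hsv[...,2]>80)).astype(np.uint8)
n,l,st,ce=cv2.connectedComponentsWithStats(m)
for k in range(1,n):
  if st[k,4]>20: print(st[k],ce[k])
# expected px of points at arm-frame positions, in wrist
c=get_calibration('wrist');T=np.linalg.inv(np.array(c['tool_from_camera']))
# eye top in tool frame (x along bar +, z = toward tip): eye top is 36mm above underside; TCP 8.3 above
for nm,P in(('eye',[.135,0,-.0277]),('wt',[-.055,0,-.0317])):
  q=T[:3,:3]@P+T[:3,3]; r=np.hypot(q[0],q[1]); th=np.arctan2(r,q[2]); print(nm,c['cx']+c['fx']*th*q[0]/r,c['cy']+c['fy']*th*q[1]/r)
```

```text
[0.57383095 0.20246322 0.16715878] [-1.79969066e+02 -3.77552777e-02  1.58529012e+02] [ 0.03824979 -0.55985279 -6.05422493] [0.04252427 0.00876009 0.03553518] 0.011799496776796498 97.72702217102051 [1.94336038e+01 1.22955335e+01 1.11802105e+01 8.89334683e+01
 1.34199160e-03 4.09045814e+01]
[0.59358962 0.20011991 0.04      ]
[512 154  10  11 100] [516.5 159.3]
[308 263  27  21 558] [321.20967742 272.90501792]
eye 318.8820026736803 -48.37131089380114
wt 319.3528204187664 374.72120441383595
```

In the tool's units: -42.5 cm is -0.7083, 2.05 cm is 0.0342, 0.567 rad is 0.1418.

{"name": "servo_tool", "arguments": {"moves": [[0, -0.01, 0, 0.0025], [0.0017, -0.0333, 0, 0.0075], [0.0033, -0.0667, 0, 0.015], [0.005, -0.1083, 0, 0.0225], [0.0083, -0.1583, 0, 0.0325], [0.01, -0.2083, 0, 0.0425], [0.0133, -0.2583, 0, 0.0525], [0.015, -0.3083, 0, 0.0625], [0.0183, -0.3583, 0, 0.0725], [0.02, -0.4083, 0, 0.0825], [0.0233, -0.4583, 0, 0.0925], [0.025, -0.5083, 0, 0.1025], [0.0283, -0.5583, 0, 0.1125], [0.03, -0.6083, 0, 0.1225], [0.0317, -0.65, 0, 0.13], [0.0333, -0.6833, 0, 0.1363], [0.0333, -0.7, 0, 0.14], [0.0342, -0.7083, 0, 0.1418], [0.0342, -0.7083, 0, 0.1418], [0.0342, -0.7083, 0, 0.1418]]}}

```text
time: 14.83
ee_pos: [0.5943, -0.2223, 0.1676]
tcp_rot: [180.0, -0.0, -169.0]
wrist_force: [0.6, 1.0, -5.6]
opening: 0.0123
grasp_force: 98.0
```

In the tool's units: -3.9 cm is -0.065, -3.8 cm is -0.0633.

{"name": "servo_tool", "arguments": {"moves": [[0, 0, -0.0083, 0], [0, 0, -0.025, 0], [0, 0, -0.0417, 0], [0, 0, -0.055, 0], [0, 0, -0.0633, 0], [0, 0, -0.065, 0], [0, 0, -0.065, 0], [0, 0, -0.065, 0], [0, 0, -0.065, 0], [0, 0, -0.065, 0]]}}

```text
time: 15.67
ee_pos: [0.5947, -0.2226, 0.1294]
tcp_rot: [-180.0, 0.0, -169.0]
wrist_force: [0.4, 0.5, -7.0]
opening: 0.012
grasp_force: 98.1
```

Run:
```python
from h import *
o=get_obs(); print(o['ee_pos'],o['tcp_rot'],o['wrist_force'],o['torque'],o['opening'],o['grasp_force'])
i=[camera(n) for n in('scene','side')]
np.savez('m.npz',i=i,p=o['ee_pos'],r=o['tcp_rot'])
y=np.radians(o['tcp_rot'][2]); u=np.array([np.cos(y),np.sin(y),0]); C=o['ee_pos']+[0,0,-.0083]; print(C)
t=np.linspace(0,2*np.pi,24,endpoint=False); ring=np.c_[np.cos(t),np.sin(t),0*t]
E=C+u*.135; W=C-u*.055
S=[]
for n,im,(x0,y0) in zip(('scene','side'),i,((150,170),(300,65))):
  k=4
  big=cv2.resize(im[y0:y0+140,x0:x0+(100 if 0 else 140)],None,fx=k,fy=k,interpolation=2).copy()
  for pts,col in((E+[0,0,.038]+ring*.020,(255,0,0)),(E+[0,0,.002]+ring*.020,(255,255,0)),(W+[0,0,.04]+ring*.026,(0,0,255)),(W+ring*.026,(0,255,255)),(np.array([.462,-.2485,.09])+ring*.008,(0,255,0))):
    for p in proj(n,pts): 
      q=((p-[x0,y0]+.5)*k).astype(int); cv2.circle(big,tuple(int(v) for v in q),1,col,-1)
  S.append(cv2.resize(big,(400,400)))
cv2.imwrite('pics/m.png',np.hstack(S)[...,::-1])
```

```text
[ 0.59474418 -0.22262229  0.1293845 ] [-1.79971317e+02  4.52084246e-02 -1.68990943e+02] [ 0.37954951  0.50132243 -6.98770904] [-0.00508556 -0.02178665  0.02603071] 0.01198442421869377 98.07400345802307
[ 0.59474418 -0.22262229  0.1210845 ]
```

View pics/m.png

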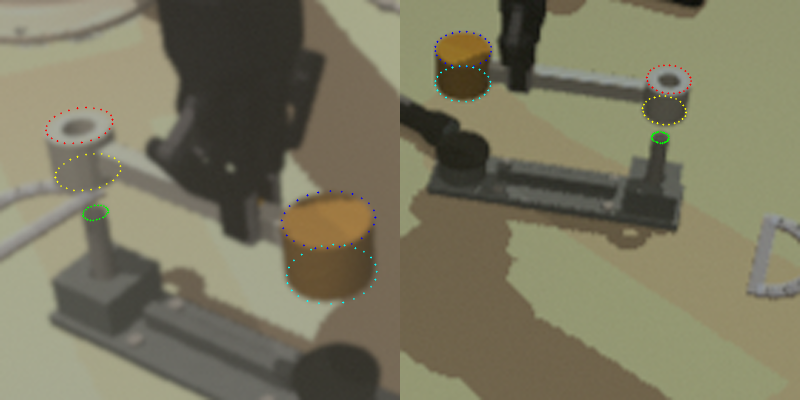

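The overlay of the predicted arm and pin matches both views: eye at scene (80,126) and side (669,80), right above the pin top at scene (95,212) and side (660,138). The brass weight is over the rest and the arm is level. Predicted eye is (0.4622,−0.2484) against pin (0.462,−0.2485), with about 31 mm of clearance. I let it settle and hand in.

In the tool's units: -0.1 cm is -0.0017.

{"name": "servo_tool", "arguments": {"moves": [[0, 0, -0.0017, 0], [0, 0, -0.0017, 0], [0, 0, -0.0017, 0], [0, 0, -0.0017, 0], [0, 0, -0.0017, 0], [0, 0, -0.0017, 0]]}}

```text
time: 16.27
ee_pos: [0.5945, -0.2225, 0.1278]
tcp_rot: [-180.0, 0.0, -169.0]
wrist_force: [-0.2, 0.6, -5.9]
opening: 0.0118
grasp_force: 98.1
```

```bash
python3 -c "
from workcell import *
o=get_obs();print(o['ee_pos'],o['tcp_rot'],abs(o['qd']).max(),o['grasp_force']);print(job_done())"
```

```text
[ 0.59449145 -0.22251919  0.12779978] [-1.79999255e+02  2.04493787e-04 -1.68988618e+02] 0.047431311271587145 98.07279109954834
the job is handed in; nothing more can be done
None
```

The job is handed in: the pin is fully home and released, and the lamp arm is held level by its yellow band, with its eye about 30 mm above the pin's top and its weight over the rest, at 16.3 s of the 64 s allowed.

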